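Slide the baby monitor past the spring catch onto its charging contacts

ROBOT

A 7-joint arm with a two-finger parallel gripper is mounted at the origin on the work surface. World frame = base frame: x ahead of the robot, y to its left, z up, the work surface at z = 0. Lengths are in mm, angles in rad, forces in N, time in s.
With the tool pointing down it reaches from about 350 to 900 mm from the base axis. Payload 19.9 kg.
Tool frame: the origin (TCP) lies between the finger pads; the fingertips stand 19 mm ahead of it and the grasp point (between the pads) is the TCP (robot.nose_length is the z of the fingertips in the tool frame, in mm); z points along the fingers, y is the line along which they close (so a half turn about z gives the same grasp; the last joint's range is limited). The gripper opens to 94 mm and grips with 3 to 60 N. Pads are 16 mm wide; open, the fingers measure 119 mm over their backs; the gripper's body (75 mm by 177 mm) begins 78 mm behind the grasp point.
Start: joints at [1.123, 0.417, -0.01, 1.614, 0.005, 1.111, -0.053], TCP at [246.714, -574.224, 224.425] pointing down, gripper open.
Joint ranges: [-2.81, 2.81], [-0.39, 2.02], [-1.27, 1.25], [0.06, 2.57], [-1.19, 4.33], [0.19, 2], [-2.82, 2.82]. Speed limits (rad/s): [1.89, 1.89, 2.39, 2.39, 3.01, 3.01, 3.01].

INTERFACE

Orientations are given as a rotation vector (axis times angle).
In Python, from workcell import robot gives the robot as it stands. The module is installed in compiled form; this text tells all that it offers.
- The arm moves only by the tool step_arm, never from a script. Its argument "steps" is a list of rows, each a list of 3 entries, a list of its own where there are three numbers: the shift along the tool's x, y, z in mm, then the turn, a rotation vector about the tool's x, y, z in degrees, then the opening, from 0 (shut) to 1 (fully open). A call has 1 to 10 rows; each row shifts and turns the commanded pose from where the row before left it, along the tool's axes as they then stand; what a row does not reach is not made up. A row lasts 1/12 s, in which the tool goes at most 41.7 mm and 7.16 degrees, less where a joint would pass 70% of its speed; a pose out of reach is approached as far as the arm can. A call is refused whole if a number of a shift passes 41.7 or a number of a turn 7.16, either way. A call with a gripper value outside its range is refused whole. The fingers move at their own pace and stop on an object; the grip force is fixed at half the most. Time passes only in rows, so rows that do not move let the fingers close. It gives the time, the measured TCP pose, the force, the opening and the grip force at its end, in the units of the state.
- robot.sense(): the state, without advancing time (a new reading comes with each control period).
- robot.read_camera(name): name is "side" or "top" or "wrist"; returns the picture (480x640x3 uint8, red, green, blue); there is no depth.
- robot.get_calibration(name): a dict with "fov_y" (degrees; the focal length in pixels is half the picture's height over the tangent of half this angle, whatever the lens; pixels are square), "cx", "cy" (the principal point, pixels), "dist" ([k1, k2, p1, p2, k3] as OpenCV has them; the pictures are not rectified), "R" (3x3) and "t" (3): a world point X has camera coordinates R X + t; the wrist camera has in their place "T_tool_cam" (4x4, takes a point from camera to tool coordinates, whose origin is the TCP and whose axes are the flange's). Camera axes: x right, y down, z forward; pixel columns grow to the right and rows downward; lengths in mm; the calibration is good to about 2 mm. A picture is of the moment at which its call begins: read the wrist's pose just before it. get_calibration takes no time and is no camera call.
- robot.finish_job(): hands the job in; it is judged then, once.
The state is a dict: "clock": time; "qpos": joint angles; "joint_velocities": joint speeds; "joint_efforts": joint torques, N m; "position": TCP position; "tcp_rot": TCP orientation; "force": force on the tool from outside, world axes, zero at the start; "ft_torque": the same for the moment, N m; "opening": finger opening in mm; "finger_force": force on a finger pad.
Only numpy, scipy, OpenCV 4.12 (cv2) and the standard library are available. Lean on these libraries where they do the work, as an engineer would, in place of code of your own. Each camera call takes 0.05 s, during which the arm holds its last target. There are 200 camera calls.

TASK

Put the baby monitor on charge using only the fingertips: press the cradle's spring catch down by the pad behind the monitor and, keeping it down, push the monitor along its rails past the catch until it is fully home against the end wall, then let go so that the catch springs up again behind it. Do not pinch or lift anything, and leave the wipes box, the owl and the aspirator where they stand.

Things in the scene. Friction and masses are not known exactly. Their poses are not given: they have to be found in the camera images.
- cradle: Dark plastic charging cradle, fixed on the dresser, 200 mm long (its x, -90 to +110 mm), 130 mm wide (y), floor 20 mm high. Origin on the dresser top; x points level the way the monitor must slide, z up. Lipped rails 37 mm high along both sides (x -55 to +110, lips 102 mm apart) hold the monitor's flanges down: it slides but cannot be lifted out. The x = -90 end is open.
- end_wall (a point): Inner face of the cradle's end wall with two brass contacts, on the centre line 33 mm above the dresser, at cradle x = +100 mm. The wall is 130 mm wide, its top 46 mm above the dresser. Axes as the cradle's.
- monitor (a joint): How far the monitor has slid along the cradle's +x, in m: starts at 0 to 0.003 (parked), 0.070 is home against the end wall. Sliding takes about 1.5 N, plus up to 1 N while it rides over the stop pin; it stays where it is left. With the catch up, the pin stops it at about 0.004.
- monitor_back (a point): Middle of the monitor's upright back face (the face to push), 48 mm above the dresser, at cradle x = -50 mm plus the slide value. The monitor is a white flat box lying screen up; shell 80 mm along x, 96 mm wide, 41 to 55 mm above the dresser. The belly under it (22 to 41 mm high) begins 30 mm ahead of this face, so the catch's pad reaches in under the shell. Axes as the cradle's.
- catch (a joint): How far the spring catch is pressed down, in m: 0 up, 0.012 bottom stop; 0.007 or more frees the monitor. Spring 3 N at top, 5.4 N at bottom. One rigid grey plunger: the pad behind the monitor and the stop pin in front move together. With the slide value between about 0.005 and 0.062 the monitor's belly lies over the pin and keeps the catch down; beyond that it can spring up.
- stop_pin_top (a point): Centre of the top of the catch's stop pin in front of the monitor, on the centre line at cradle x = 38 mm; 29 mm above the dresser when up, 17 mm when right down. The pin is 8 mm long (x), 18 mm wide, joined to the pad by a bar in the floor groove.
- pad_top (a point): On top of the catch's press pad, on the centre line at cradle x = -66 mm, the middle of the part not under the monitor; 38 mm above the dresser when up, 26 mm when right down. Grey pad 36 mm wide (y), 60 mm long (x -82 to -22 mm): a fingertip can keep it down while moving forward against the monitor's back face. Ahead of the pad the cradle floor lies 6 mm below the pressed pad.
- wipes_box: Bystander: loose grey plastic wipes box with snap lid, 192 mm (its x) by 117 mm by 74 mm high; origin at the centre of its underside.
- owl: Bystander: loose ceramic owl figurine, 62 mm across, 98 mm high; origin at the centre of its underside.
- aspirator: Bystander: loose nasal aspirator standing on its bulb, 56 mm across, nozzle up, 86 mm high; origin at the centre of its underside.
Mind the look-alikes: they are no part of the job. What is shaped like the cradle but red is not meant.

How it is judged (in metres and radians):
On the way, in this order (a step that is already met when the one before it is completed fails the run):
1. the catch is pressed down while the monitor is still at its parked end (value of joint catch above 0.007 m and value of joint monitor below 0.012 m), for 0.05 s.
2. the monitor has been pushed past the catch, home to the end wall (value of joint monitor above 0.065 m), for 0.1 s.
At the end, for the whole second after the job is handed in: The monitor rests within 5 mm of the end wall, the catch has sprung up behind it (within 2 mm of its top), and the wipes box, owl and aspirator stand within 15 mm of where they were (value of joint monitor above 0.065 m and value of joint catch below 0.002 m and velocity of joint monitor between -0.005 and 0.005 m/s and distance of each of owl, aspirator, wipes_box from where it was at the start of the episode below 0.015 m); the robot touches nothing.
It fails at once if the wipes box, the owl or the aspirator is lifted, carried or pushed more than 15 mm (distance of any of owl, aspirator, wipes_box from where it was at the start of the episode above 0.015 m).
It fails at once if the owl or the aspirator is tipped over (angle between any of owl, aspirator's own z axis and vertical above 0.5 rad).
It fails at once if the monitor is lifted out of its rails (height (world z) of monitor_back above 0.058 m).
It also fails if it takes over 32 s, if anything falls off the work surface, if the arm or the gripper's body presses on something with over 40 N, if the wrist force passes 120 N, or if a joint passes its speed limit or range.

## Working session

There is one attempt and no reset: what is moved stays moved. The work goes in short steps, Python scripts to look and compute and a tool call to move; the robot and the scene stay as the last step left them, time stands still between calls to the robot, and variables do not carry over. Pictures are saved under pics/ and viewed, at most 10 in all, crops included, and the job is handed in when it is done.

Besides the shell and the picture viewer there is one more tool, called by a JSON object that holds its "fn" and its "kwargs", one argument or row to a line. step_arm: Moves the arm, as the interface text tells. Its arguments: {"type":"object","properties":{"steps":{"type":"array","items":{"type":"array"}}},"required":["steps"]}

```bash
mkdir -p pics; python3 - <<'E'
from workcell import robot
import cv2
s=robot.sense();print(s['clock'],s['position'],s['tcp_rot'],s['opening'],s['force'])
for n in('top','side'):
    cv2.imwrite(f'pics/{n}0.png',robot.read_camera(n)[:,:,::-1]); c=robot.get_calibration(n);print(n,c)
print(robot.get_calibration('wrist'))
E
```

```text
0.0 [ 246.58816109 -573.90593846  223.79994662] [-3.07594046e+00 -6.32871166e-01  5.62537081e-04] 94.01231714922312 [0.41860477 0.2273402  0.27825501]
top {'fov_y': 55.1242331506522, 'cx': 319.94572605055095, 'cy': 239.8028420996717, 'dist': array([-0.11442462,  0.        ,  0.        ,  0.        ,  0.        ]), 'R': array([[ 0.02610223, -0.99964425,  0.00548101],
       [-0.99581574, -0.02648182, -0.08746267],
       [ 0.0875767 , -0.00317511, -0.99615272]]), 't': array([ 53.37836332, 525.80513044, 797.63304805])}
side {'fov_y': 45.12079263320592, 'cx': 313.24734824076825, 'cy': 243.36424682529184, 'dist': array([-0.08595213,  0.        ,  0.        ,  0.        ,  0.        ]), 'R': array([[ 0.99640657, -0.08412055, -0.00988357],
       [-0.06852508, -0.73204112, -0.67780536],
       [ 0.04978218,  0.67604699, -0.73517495]]), 't': array([-531.66994402,  120.77536966, 1132.71928963])}
{'fov_y': 62.551213950038, 'cx': 324.88348290330055, 'cy': 238.5137364972992, 'dist': array([-0.07671117,  0.        ,  0.        ,  0.        ,  0.        ]), 'T_tool_cam': array([[-1.58671290e-04, -9.65261961e-01, -2.61283988e-01,
         7.57624822e+01],
       [ 9.99999818e-01, -1.06225898e-06, -6.03350800e-04,
        -2.32593171e-01],
       [ 5.82114024e-04, -2.61284036e-01,  9.65261785e-01,
        -1.60564416e+02],
       [ 0.00000000e+00,  0.00000000e+00,  0.00000000e+00,
         1.00000000e+00]])}
```

View pics/top0.png

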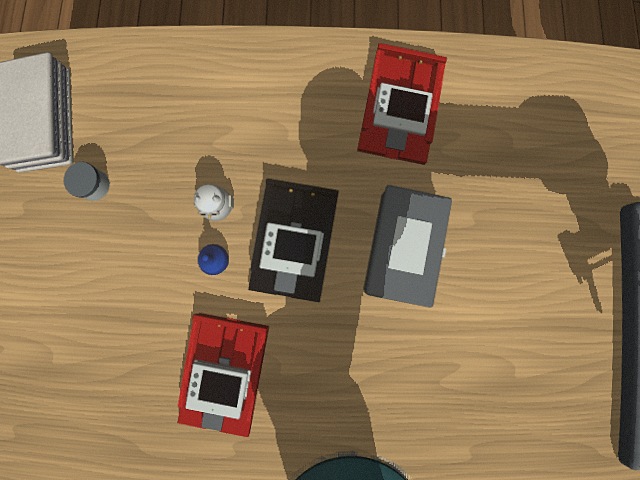

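View pics/side0.png

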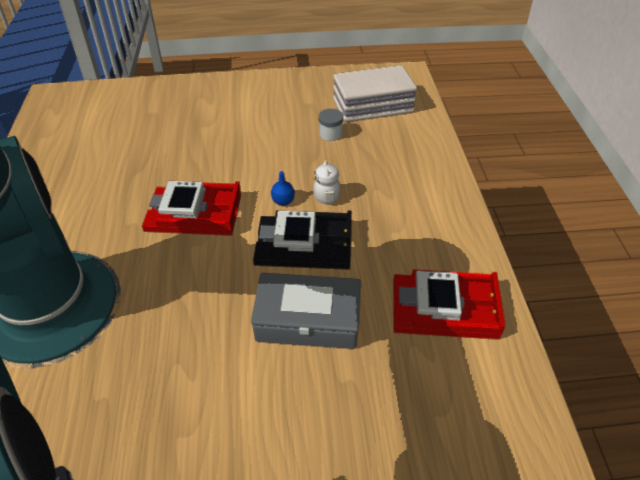

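Three candidate cradles in the top view: red (402,105), dark (293,240), red (225,378). The dark one matches "dark plastic" and the red ones are look-alikes. I'll confirm that in one crop and measure from both views.

```bash
cat > h.py <<'E'
import numpy as np,cv2
from workcell import robot
def K(c):
    f=240/np.tan(np.radians(c['fov_y']/2)); return np.array([[f,0,c['cx']],[0,f,c['cy']],[0,0,1]])
def ray(c,p,s=None):
    u=cv2.undistortPoints(np.float64(p).reshape(-1,1,2),K(c),c['dist']).reshape(-1,2)
    d=np.c_[u,np.ones(len(u))]
    if 'R' in c: return -c['R'].T@c['t'], d@c['R']
    R=cv2.Rodrigues(np.float64(s['tcp_rot']))[0]; T=c['T_tool_cam']
    return R@T[:3,3]+s['position'], d@(R@T[:3,:3]).T
def plane(c,p,z,s=None):
    o,d=ray(c,p,s); return o+d*((z-o[2])/d[:,2])[:,None]
def tri(o1,d1,o2,d2):
    out=[]
    for a,b in zip(d1,d2):
        x=np.linalg.lstsq(np.c_[a,-b],o2-o1,rcond=None)[0]
        out.append((*(o1+a*x[0]+o2+b*x[1])/2,np.linalg.norm(o1+a*x[0]-o2-b*x[1])))
    return np.array(out)
E
python3 - <<'E'
import cv2,numpy as np
t=cv2.imread('pics/top0.png')[170:310,235:350]; s=cv2.imread('pics/side0.png')[195:275,245:365]
a=cv2.resize(t,None,fx=3.6,fy=3.6,interpolation=cv2.INTER_CUBIC);b=cv2.resize(s,None,fx=3.2,fy=3.2,interpolation=cv2.INTER_CUBIC)
im=np.zeros((510,800,3),np.uint8);im[:504,:414]=a[:504,:414];im[:256,416:800]=b
cv2.imwrite('pics/crop.png',im)
E
```

```text
(no output)
```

View pics/crop.png

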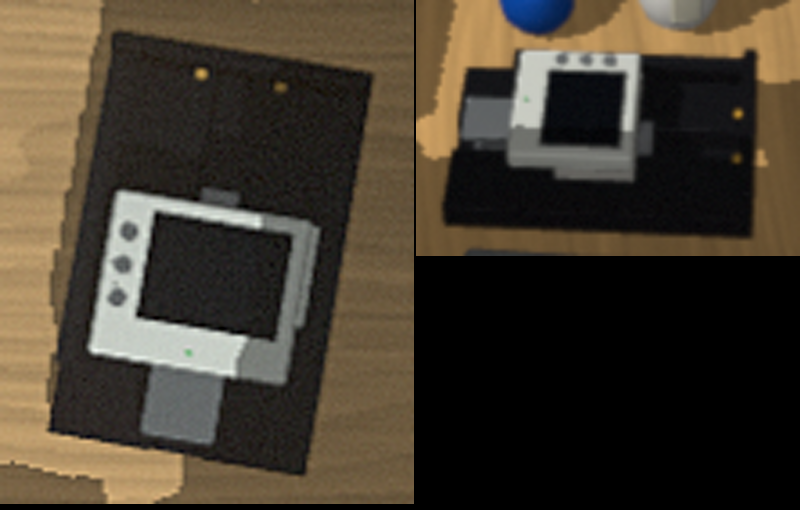

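The crop confirms it: a black cradle with a white monitor, the grey pad behind it (crop 180,405), the pin in front (220,197), and brass contacts (202,74) and (281,87) at the far wall.

```bash
python3 - <<'E'
from h import *
np.set_printoptions(precision=1,suppress=True)
ct,cs=robot.get_calibration('top'),robot.get_calibration('side')
T=np.array([(202,74),(281,87),(157,212),(293,236),(275,340),(137,317),(90,352),(142,434),(213,443)],float)
S=np.array([(738,114),(736,159),(627,73),(621,146),(544,140),(552,70),(518,53),(466,98),(462,140)],float)
T=(T+.5)/3.6-.5+[235,170]; S=(S-[416,0]+.5)/3.2-.5+[245,195]
P=tri(*ray(ct,T),*ray(cs,S)); print(P)
Z=[33,33,55,55,55,55,55,38,38]
Q=np.array([plane(ct,T[i:i+1],z)[0] for i,z in enumerate(Z)]);print(Q)
rr=plane(ct,(np.array([[287,383]])+.5)/3.6-.5+[235,170],55);print('rear right shell',rr)
a=Q[2:4].mean(0)-Q[4:6].mean(0);print('yaw screen',np.degrees(np.arctan2(a[1],a[0])))
b=Q[0]-Q[1];print('yaw contacts',np.degrees(np.arctan2(-b[0],b[1])))
b=Q[6]-rr[0];print('yaw rear edge',np.degrees(np.arctan2(-b[0],b[1])))
a=Q[:2].mean(0)-Q[7:9].mean(0);print('axis',np.degrees(np.arctan2(a[1],a[0])),np.linalg.norm(a[:2]),'exp 182')
E
```

```text
[[612.3 122.1  25.4   0.3]
 [606.5  82.4  24.9   0.4]
 [539.7 139.7  53.    1.1]
 [530.3  74.3  53.3   1.9]
 [481.1  81.5  56.1   3.5]
 [490.  147.6  52.5   2.7]
 [470.5 169.8  48.9   1.9]
 [433.  145.   34.5   0.4]
 [429.4 110.6  30.6   0.2]]
[[610.6 121.6  33. ]
 [605.1  82.3  33. ]
 [538.9 139.5  55. ]
 [529.1  74.2  55. ]
 [479.4  81.4  55. ]
 [488.5 147.3  55. ]
 [471.3 169.1  55. ]
 [432.9 144.7  38. ]
 [429.5 110.2  38. ]]
rear right shell [[459.2  75.2  55. ]]
yaw screen -8.526767147020543
yaw contacts -7.9784577131876295
yaw rear edge -7.353465998996104
axis -8.21657221071476 178.5419233956601 exp 182
```

{"fn": "step_arm", "kwargs": {
  "steps": [
    [[0,0,0],[0,0,6.3],1],
    [[0,0,0],[0,0,6.3],0.5],
    [[0,0,0],[0,0,6.3],0],
    [[0,0,0],[0,0,6.3],0],
    [[0,0,0],[0,0,6.3],0],
    [[0,0,0],[0,0,0],0]
  ]
}}

```text
clock: 0.6
position: [246.7, -574.0, 224.1]
tcp_rot: [-3.132, 0.235, 0.001]
force: [0.7, -0.5, -0.4]
opening: 64.3
finger_force: 0.0
```

```bash
cat > st.py <<'E'
from h import *
np.set_printoptions(precision=2,suppress=True)
def st(tx,ty):
    s=robot.sense();R=cv2.Rodrigues(np.float64(s['tcp_rot']))[0]
    print(s['clock'],s['position'],'yaw',np.degrees(np.arctan2(R[1,0],R[0,0])),'zax',R[:,2],'open',s['opening'],'F',s['force'],'q',s['qpos'])
    print('togo tool',R.T@(np.array([tx,ty,s['position'][2]])-s['position']))
E
python3 -c "
from st import *;st(430,127)"
```

```text
0.6 [ 246.72 -574.03  224.09] yaw -8.572590854688103 zax [-0.  0. -1.] open 64.29402668424366 F [ 0.71 -0.49 -0.38] q [ 1.04  0.42  0.1   1.62 -0.04  1.11 -0.57]
togo tool [  76.73 -720.52    0.32]
```

{"fn": "step_arm", "kwargs": {
  "steps": [
    [[15,-15,0],[0,0,0],0],
    [[20,-30,0],[0,0,0],0],
    [[20,-35,0],[0,0,0],0],
    [[20,-35,0],[0,0,0],0],
    [[10,-35,0],[0,0,0],0],
    [[0,-35,0],[0,0,0],0],
    [[0,-35,0],[0,0,0],0],
    [[0,-35,0],[0,0,0],0],
    [[0,-35,0],[0,0,0],0],
    [[0,-35,0],[0,0,0],0]
  ]
}}

```text
clock: 1.43
position: [377.3, -263.1, 224.4]
tcp_rot: [3.134, -0.219, -0.0]
force: [1.2, -0.5, -0.3]
opening: 0.7
finger_force: 0.0
```

{"fn": "step_arm", "kwargs": {
  "steps": [
    [[0,-35,0],[0,0,0],0],
    [[0,-35,0],[0,0,0],0],
    [[0,-35,0],[0,0,0],0],
    [[0,-35,0],[0,0,0],0],
    [[0,-35,0],[0,0,0],0],
    [[0,-35,0],[0,0,0],0],
    [[0,-35,0],[0,0,0],0],
    [[0,-35,0],[0,0,0],0],
    [[0,-20,0],[0,0,0],0],
    [[0,0,0],[0,0,0],0]
  ]
}}

```text
clock: 2.27
position: [420.7, 36.0, 224.6]
tcp_rot: [-3.134, 0.211, -0.001]
force: [0.2, 0.6, -1.1]
opening: 0.2
finger_force: 0.0
```

```bash
python3 -c "
from st import *;st(430,127)"
```

```text
2.2667 [420.69  36.03 224.59] yaw -7.706136277569806 zax [ 0.  0. -1.] open 0.15821728669796262 F [ 0.16  0.64 -1.08] q [ 0.23  0.06 -0.4   2.08  0.03  1.01 -1.89]
togo tool [ -2.98 -91.39   0.06]
```

{"fn": "step_arm", "kwargs": {
  "steps": [
    [[0,-30,0],[0,0,0],0],
    [[0,-30,0],[0,0,0],0],
    [[0,-25,0],[0,0,0],0],
    [[0,-6,0],[0,0,0.5],0],
    [[0,0,0],[0,0,0],0],
    [[0,0,0],[0,0,0],0]
  ]
}}

```text
clock: 2.77
position: [433.4, 121.3, 224.2]
tcp_rot: [3.132, -0.237, -0.001]
force: [0.5, -1.4, -0.2]
opening: 0.4
finger_force: 0.0
```

```bash
python3 - <<'E'
from st import *
import json
st(430,127)
s=robot.sense();im=robot.read_camera('wrist')[:,:,::-1];cv2.imwrite('pics/w1.png',im)
json.dump({k:list(map(float,s[k])) for k in('position','tcp_rot')},open('w1.json','w'))
E
```

```text
2.7667 [433.43 121.27 224.22] yaw -8.646249427553212 zax [-0. -0. -1.] open 0.4475577916565639 F [ 0.54 -1.39 -0.19] q [ 0.1   0.12 -0.48  2.01  0.07  1.02 -2.13]
togo tool [-4.25 -5.15  0.  ]
```

View pics/w1.png

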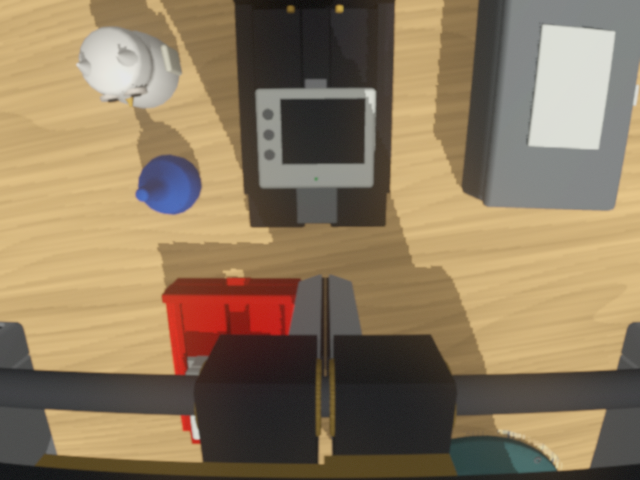

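The wrist view shows the closed fingers at (325,280), pad rear edge (297–336,222), shell rear edge (260–373,187), and contacts (291,9) and (340,9). I'll refine the pose from it.

```bash
python3 - <<'E'
from h import *
import json
np.set_printoptions(precision=1,suppress=True)
s=json.load(open('w1.json'));c=robot.get_calibration('wrist')
P=np.float64([(291,9),(340,9),(260,186.5),(373,187.5),(297,222),(336,223),(281,99),(364,98),(364,163),(283,164)])
Z=[33,33,55,55,38,38,55,55,55,55]
Q=np.array([plane(c,P[i:i+1],z,s)[0] for i,z in enumerate(Z)]);print(Q)
ax=Q[:2].mean(0)-Q[4:6].mean(0);print('axis',np.degrees(np.arctan2(ax[1],ax[0])),np.linalg.norm(ax[:2]))
th=np.radians(-8.3);d=np.array([np.cos(th),np.sin(th)])
for i,x in((0,100),(2,-50),(4,-82)):print('origin',Q[i:i+2].mean(0)[:2]-x*d)
# two-view heights of screen corners & pad edge (top vs wrist)
T=np.float64([(202,74),(281,87),(157,212),(293,236),(275,340),(137,317),(142,434),(213,443)]);T=(T+.5)/3.6-.5+[235,170]
print(tri(*ray(robot.get_calibration('top'),T),*ray(c,P[[0,1,6,7,8,9,4,5]],s)))
E
```

```text
[[610.  122.6  33. ]
 [603.9  83.   33. ]
 [472.6 170.5  55. ]
 [457.5  77.1  55. ]
 [434.2 146.7  38. ]
 [428.  112.2  38. ]
 [539.  140.8  55. ]
 [529.8  75.3  55. ]
 [478.8  81.9  55. ]
 [488.  148.1  55. ]]
axis -8.615819002067187 177.86191758188372
origin [508.  117.2]
origin [514.5 116.5]
origin [512.3 117.6]
[[612.6 122.5  23.8   0.8]
 [607.   82.3  22.2   0.4]
 [537.4 138.7  70.4   1.3]
 [530.3  74.3  44.8   0.3]
 [479.1  81.7  56.1   0.8]
 [488.3 147.1  60.9   0.8]
 [432.8 146.3  31.3   2.1]
 [429.4 111.1  42.8   2.2]]
```

{"fn": "step_arm", "kwargs": {
  "steps": [
    [[15,-7.5,15],[0,0,0],0],
    [[0,0,30],[0,0,0],0],
    [[0,0,35],[0,0,0],0],
    [[0,0,35],[0,0,0],0],
    [[0,0,25],[0,0,0],0],
    [[0,0,12],[0,0,0],0],
    [[0,0,0],[0,0,0],0],
    [[0,0,0],[0,0,0],0]
  ]
}}

```text
clock: 3.48
position: [449.4, 126.3, 72.5]
tcp_rot: [3.132, -0.24, -0.001]
force: [0.6, 0.3, 0.7]
opening: 0.2
finger_force: 0.0
```

```bash
python3 - <<'E'
from st import *
st(449.5,126.5)
im=robot.read_camera('wrist')[:,:,::-1];b=robot.read_camera('side')[:,:,::-1]
b=cv2.resize(b[180:290,235:380],None,fx=3,fy=3,interpolation=cv2.INTER_CUBIC)
o=np.zeros((600,640,3),np.uint8);o[:270]=im[:270];o[270:]=cv2.resize(b,(640,486))[:330];cv2.imwrite('pics/w2.png',o)
E
```

```text
3.4833 [449.44 126.28  72.53] yaw -8.775999529815648 zax [-0. -0. -1.] open 0.23095094273483274 F [0.56 0.29 0.75] q [ 0.02  0.39 -0.42  2.11  0.25  0.69 -2.29]
togo tool [ 0.03 -0.22 -0.  ]
```

View pics/w2.png

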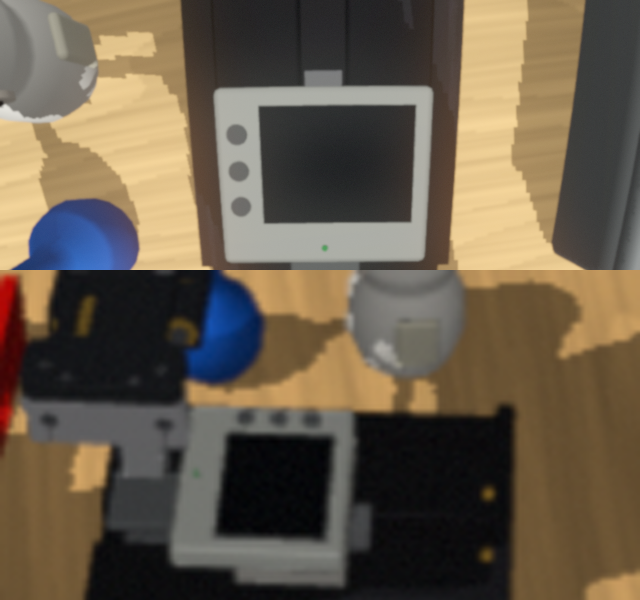

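The fingers stand over the pad (composite 145,490), centred on it and just behind the shell. Next I press down.

{"fn": "step_arm", "kwargs": {
  "steps": [
    [[0,0,6],[0,0,0],0],
    [[0,0,5],[0,0,0],0],
    [[0,0,4],[0,0,0],0],
    [[0,0,4],[0,0,0],0],
    [[0,0,4],[0,0,0],0],
    [[0,0,3],[0,0,0],0],
    [[0,0,0],[0,0,0],0],
    [[0,0,0],[0,0,0],0]
  ]
}}

```text
clock: 4.25
position: [449.6, 127.3, 46.4]
tcp_rot: [3.132, -0.24, -0.0]
force: [0.8, -2.2, 5.6]
opening: 0.5
finger_force: 2.3
```

About 5.6 N upward, so the catch is about 11 mm down. Now I push forward, keeping the height.

{"fn": "step_arm", "kwargs": {
  "steps": [
    [[3,0,0],[0,0,0],0],
    [[4,0,0],[0,0,0],0],
    [[4,0,0],[0,0,0],0],
    [[4,0,0],[0,0,0],0],
    [[4,0,0],[0,0,0],0],
    [[0,0,0],[0,0,0],0]
  ]
}}

```text
clock: 4.75
position: [469.0, 124.5, 46.5]
tcp_rot: [-3.132, 0.24, 0.0]
force: [0.9, 1.4, 5.7]
opening: 0.3
finger_force: 2.4
```

```bash
python3 - <<'E'
from st import *
th=np.radians(-8.4);st(513+12*np.cos(th),117+12*np.sin(th))
im=robot.read_camera('wrist')[:,:,::-1];b=robot.read_camera('side')[:,:,::-1]
b=cv2.resize(b[180:290,235:380],None,fx=3,fy=3,interpolation=cv2.INTER_CUBIC)
o=np.zeros((600,640,3),np.uint8);o[:270]=im[:270];o[270:]=cv2.resize(b,(640,486))[:330];cv2.imwrite('pics/w3.png',o)
E
```

```text
4.75 [468.97 124.47  46.51] yaw -8.762582132970346 zax [-0.  0. -1.] open 0.3347681845319634 F [0.87 1.37 5.7 ] q [ 0.01  0.47 -0.4   2.08  0.29  0.65 -2.3 ]
togo tool [56.65  0.6  -0.  ]
```

View pics/w3.png

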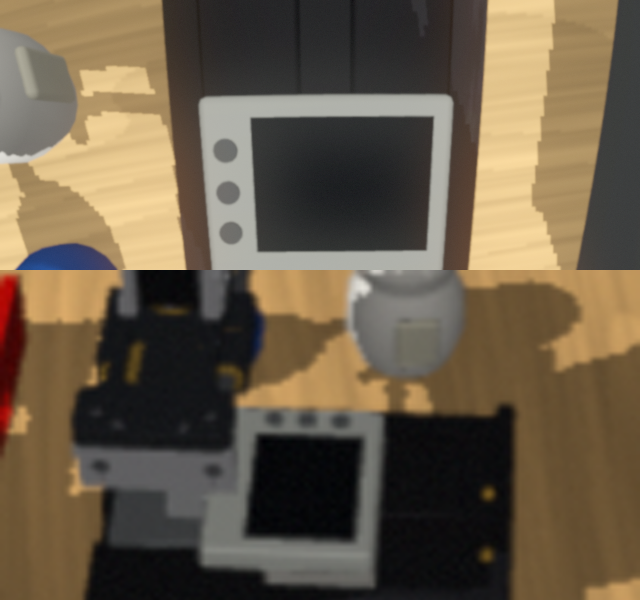

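The monitor has moved about 10 mm (front edge from x≈355 to 383), and the pin is down and hidden. I keep pushing.

{"fn": "step_arm", "kwargs": {
  "steps": [
    [[6,0,0],[0,0,0],0],
    [[6,0,0],[0,0,0],0],
    [[6,0,0],[0,0,0],0],
    [[6,0,0],[0,0,0],0],
    [[6,0,0],[0,0,0],0],
    [[6,0,0],[0,0,0],0],
    [[6,0,0],[0,0,0],0],
    [[5,0,0],[0,0,0],0],
    [[3,0,0],[0,0,0],0],
    [[0,0,0],[0,0,0],0]
  ]
}}

```text
clock: 5.68
position: [518.4, 116.5, 46.4]
tcp_rot: [-3.132, 0.24, -0.001]
force: [-0.1, -0.3, 0.0]
opening: 0.5
finger_force: 0.0
```

{"fn": "step_arm", "kwargs": {
  "steps": [
    [[2,0,0],[0,0,0],0],
    [[2,0,0],[0,0,0],0],
    [[1,0,0],[0,0,0],0],
    [[0,0,0],[0,0,0],0],
    [[0,0,0],[0,0,0],0]
  ]
}}

```text
clock: 6.1
position: [522.5, 115.9, 46.4]
tcp_rot: [3.132, -0.24, -0.001]
force: [-2.6, -0.5, -0.2]
opening: 0.6
finger_force: 1.3
```

{"fn": "step_arm", "kwargs": {
  "steps": [
    [[1,0,0],[0,0,0],0],
    [[1,0,0],[0,0,0],0],
    [[1,0,0],[0,0,0],0],
    [[0,0,0],[0,0,0],0],
    [[0,0,0],[0,0,0],0]
  ]
}}

```text
clock: 6.52
position: [522.7, 115.9, 46.0]
tcp_rot: [3.131, -0.238, -0.008]
force: [-21.5, 0.8, 15.9]
opening: 0.2
finger_force: 11.0
```

The force has risen to 21 N without further travel: the wall is reached. I back off, go up, and check.

{"fn": "step_arm", "kwargs": {
  "steps": [
    [[-3,0,0],[0,0,0],0],
    [[-4,0,0],[0,0,0],0],
    [[0,0,-10],[0,0,0],0],
    [[0,0,-25],[0,0,0],0],
    [[0,0,-35],[0,0,0],0],
    [[0,0,-35],[0,0,0],0],
    [[-30,0,-30],[0,0,0],0],
    [[-35,0,-10],[0,0,0],0],
    [[-15,0,0],[0,0,0],0],
    [[0,0,0],[0,0,0],0]
  ]
}}

```text
clock: 7.35
position: [438.3, 129.3, 192.7]
tcp_rot: [3.132, -0.237, 0.004]
force: [0.3, 0.1, 0.8]
opening: 0.8
finger_force: 0.0
```

```bash
python3 - <<'E'
from st import *
st(449.5,126.5)
im=robot.read_camera('wrist')[:,:,::-1];b=robot.read_camera('side')[:,:,::-1]
b=cv2.resize(b[180:290,235:380],None,fx=3,fy=3,interpolation=cv2.INTER_CUBIC)
o=np.zeros((600,640,3),np.uint8);o[:270]=im[:270];o[270:]=cv2.resize(b,(640,486))[:330];cv2.imwrite('pics/w4.png',o)
E
```

```text
7.35 [438.33 129.33 192.75] yaw -8.650687394621922 zax [ 0. -0. -1.] open 0.7839415465230497 F [0.3  0.14 0.8 ] q [ 0.1   0.18 -0.5   2.04  0.11  0.95 -2.18]
togo tool [11.47  1.12  0.03]
```

View pics/w4.png

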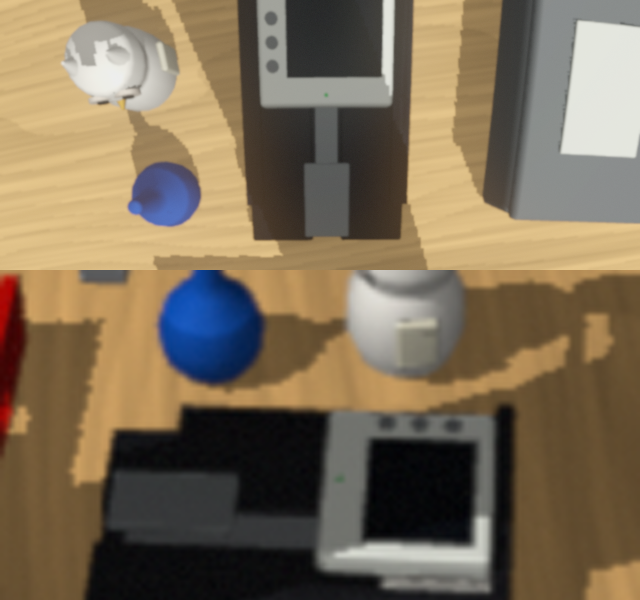

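```bash
python3 - <<'E'
from st import *
s=robot.sense();c=robot.get_calibration('wrist')
Q=plane(c,[(261,106.5),(390,107.5)],55,s).mean(0)
th=np.radians(-8.4);d=np.array([np.cos(th),np.sin(th)]);print('slide~',(Q[:2]-[465,123.8])@d)
# pad height: rear corners in wrist (crop) & side (crop: 235+x*145/640, 180+(y-270)*110/486)
W=np.float64([(304,236),(348,236),(306,164),(349,164)])
S=np.float64([(112,472),(107,528),(238,475),(236,532)]);S=(S-[0,270])*[145/640,110/486]+[235,180]
print(tri(*ray(c,W,s),*ray(robot.get_calibration('side'),S)))
E
```

```text
slide~ 69.04405818766563
[[433.68 147.97  29.87   1.22]
 [429.38 110.99  30.45   1.17]
 [493.66 136.06  34.38   0.04]
 [489.43 101.95  31.19   2.54]]
```

Monitor is home (~69–72 mm). I'll check the catch height by comparing the pad's place in the side view against the start.

```bash
python3 - <<'E'
from h import *
a=cv2.imread('pics/side0.png');b=robot.read_camera('side')[:,:,::-1].copy()
g=lambda i:cv2.cvtColor(i,cv2.COLOR_BGR2GRAY)
for n,i in(('start',a),('now',b)):
    print(n); print(g(i)[220:250,266:270].mean(1).round().astype(int))
o=robot.get_calibration('side');P=o['R']@np.array([[438,128,38],[438,128,26.]]).T+o['t'][:,None]
print((K(o)@(P/P[2]))[:2].T)
E
```

```text
start
[ 20  20  20  21  28  56  94  97  97  97  98  98  99  99  99  99 100  99
  70  51  51  43  18  12  11  10  11  12  11  13]
now
[12 12 12 12 15 32 52 56 56 56 56 56 56 55 55 56 57 60 53 50 52 43 17 12
 11 12 10 10 12 11]
[[262.58593737 229.69898729]
 [263.00776988 233.64293251]]
```

The pad's edges are on the same pixel rows as at the start (225–226 and 241; pressed down they would be 4 px lower), so the catch is up again. The robot is clear.

```bash
python3 -c "
from workcell import robot
print(robot.finish_job())"
```

```text
the job is handed in; nothing more can be done
None
```

The job is handed in, though no verdict came back: by the camera images the monitor is home against the end wall (slid about 69 mm from its start), the catch is back up behind it, and the wipes box, owl and aspirator were not touched.

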